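# Flag the softest of three spring mounts

### The arm

A 7-joint arm with a two-finger parallel gripper is mounted at the origin on the work surface. World frame = base frame: x ahead of the robot, y to its left, z up, the work surface at z = 0. Lengths are in m, angles in rad, forces in N, time in s.
With the tool pointing down it reaches from about 0.4 to 0.85 m from the base axis. Payload 4.5 kg.
Tool frame: the origin (TCP) lies on the centre line of the jaws, within the pads' length; the fingertips stand 8 mm ahead of it and the grasp point (between the pads) lies 11 mm behind it; z points along the fingers, x is the direction in which the jaws open and shut, and the axes are right-handed (so a half turn about z gives the same grasp; the last joint's range is limited). The gripper opens to 88 mm and grips with 3 to 60 N. Pads are 18 mm wide; open, the fingers measure 123 mm over their backs; the gripper's body (75 mm by 187 mm) begins 45 mm behind the grasp point.
Start: joints at [-1.119, 0.689, -0.195, 1.565, 0.157, 0.902, -0.215], TCP at [0.254, 0.571, 0.247] pointing down, gripper open.
Joint ranges: [-3.01, 3.01], [-0.46, 2.08], [-1.47, 1.51], [0.13, 2.56], [-1, 4.14], [0.04, 2.09], [-2.66, 2.66]. Speed limits (rad/s): [2.57, 2.57, 3.14, 3.14, 3.14, 3.14, 3.14].

### API

Orientations are given as a unit quaternion [x, y, z, w].
In Python, from plant import r gives the robot as it stands.
- The arm moves only by the shell command python3 -m pendant 'ROWS' [FORCE]. ROWS is JSON, a list of rows, each a list of 3 entries, a list of its own where there are three numbers: the turn, a rotation vector about the tool's x, y, z in rad, then the shift along the tool's x, y, z in m, then the opening, from 0 (shut) to 1 (fully open). In form: [[[wx, wy, wz], [tx, ty, tz], claw], ...]. A call has 1 to 10 rows; each row is the pose to reach, as a shift and turn from the pose commanded when the call began, along the tool's axes at that moment; what a row does not reach only later rows make up. A row lasts 1/10 s, in which the tool goes at most 50 mm and 8.59 degrees, less where a joint would pass 70% of its speed; a pose out of reach is approached as far as the arm can. A call with a gripper value outside its range is refused whole. The fingers move at their own pace and stop on an object; FORCE is the grip in N (left out, the last holds). Time passes only in rows, so rows that repeat a pose let the fingers close. It gives the time, the measured TCP pose, the force and the opening at its end, in the units of the state.
- r.get_state(): the state, without advancing time (a new reading comes with each control period).
- r.snapshot(name): name is "side" or "top" or "wrist"; returns a dict with "image" (384x512x3 uint8, red, green, blue), "mtx" (3x3 intrinsics, pixels), "R" (3x3) and "t" (3): a world point X has camera coordinates R X + t; the wrist camera has in their place "T_tool_cam" (4x4, takes a point from camera to tool coordinates, whose origin is the TCP and whose axes are the tool frame's). Camera axes: x right, y down, z forward; pixel columns grow to the right and rows downward; lengths in m; the calibration is good to about 2 mm. A picture is of the moment at which its call begins: read the wrist's pose just before it. There is no depth.
- r.finish_job(): hands the job in, once; it reports no verdict.
The state is a dict: "clock": time; "q": joint angles; "qd": joint speeds; "joint_torque": joint torques, N m; "tool_pos": TCP position; "eef_rot": TCP orientation; "contact_force": force on the tool from outside, world axes, zero at the start; "moment": the same for the moment, N m; "opening": opening from 0.0 (shut) to 1.0 (fully open).
Only numpy, scipy, OpenCV 4.12 (cv2) and the standard library are available. Lean on these libraries where they do the work, as an engineer would, in place of code of your own. Each camera call takes 0.05 s, during which the arm holds its last target. There are 200 camera calls.

### The job

Three spring mounts that look alike stand in a row on the counter mat. Press the black pad of each in turn with the fingertips and let it up again to feel which spring is the softest, then push the red tag of that mount down flat on its plate. Leave the other two tags standing, do not lift or shift the mounts, and leave everything else on the counter where it is.

Things in the scene. Friction and masses are not known exactly. Their poses are not given: they have to be found in the camera images.
- mat: flat green-grey rubber counter mat, 240 x 500 x 4 mm, fixed; origin under its centre, x across it (away from the robot at yaw 0), y along the row of mounts
- mount_a: one of three identical-looking loose spring mounts (0.75 kg): steel plate 160 x 76 x 6 mm; on it a grey housing (diameter 66, top 40 mm above the underside) with a black pad on a yellow ribbed boot; beside it a hinged red tag. Origin: centre of the plate's underside; x along the plate from tag end to housing end, y across; pad axis at x = +35 mm, tag hinge line at x = -14 mm, 9.5 mm up
- pad_a_top (a point): centre of the flat top of mount_a's round black rubber pad, 55 mm in diameter, 60 mm above the underside of the plate when up; moves with the pad
- pad_a (a joint): how far mount_a's pad is pressed in, m: 0 up, 0.014 at its stop; springs back when let go. The force grows evenly with depth from nothing to somewhere between 4 and 19 N at the stop. The three stiffnesses differ, each about twice the next; which is softest can only be felt
- tag_a_face (a point): point on the upper face (towards the pad) of mount_a's red tag, mid-width, 44 mm from its hinge line. The tag is a plate 44 mm wide, 56 mm long from the hinge, 3 mm thick, with a white card; it leans away from the pad, over the plate's -x end. Moves with the tag
- tag_a (a joint): angle of mount_a's tag, rad: 0 standing (50 degrees above level, free edge 53 mm above the plate's underside), 0.873 pushed flat (top face 11 mm above the underside). Stiff hinge, 1 to 2 N on the tag, stays where it is left; pressing straight down on its upper half folds it down
- mount_b: one of three identical-looking loose spring mounts (0.75 kg): steel plate 160 x 76 x 6 mm; on it a grey housing (diameter 66, top 40 mm above the underside) with a black pad on a yellow ribbed boot; beside it a hinged red tag. Origin: centre of the plate's underside; x along the plate from tag end to housing end, y across; pad axis at x = +35 mm, tag hinge line at x = -14 mm, 9.5 mm up
- pad_b_top (a point): centre of the flat top of mount_b's round black rubber pad, 55 mm in diameter, 60 mm above the underside of the plate when up; moves with the pad
- pad_b (a joint): how far mount_b's pad is pressed in, m: 0 up, 0.014 at its stop; springs back when let go. The force grows evenly with depth from nothing to somewhere between 4 and 19 N at the stop. The three stiffnesses differ, each about twice the next; which is softest can only be felt
- tag_b_face (a point): point on the upper face (towards the pad) of mount_b's red tag, mid-width, 44 mm from its hinge line. The tag is a plate 44 mm wide, 56 mm long from the hinge, 3 mm thick, with a white card; it leans away from the pad, over the plate's -x end. Moves with the tag
- tag_b (a joint): angle of mount_b's tag, rad: 0 standing (50 degrees above level, free edge 53 mm above the plate's underside), 0.873 pushed flat (top face 11 mm above the underside). Stiff hinge, 1 to 2 N on the tag, stays where it is left; pressing straight down on its upper half folds it down
- mount_c: one of three identical-looking loose spring mounts (0.75 kg): steel plate 160 x 76 x 6 mm; on it a grey housing (diameter 66, top 40 mm above the underside) with a black pad on a yellow ribbed boot; beside it a hinged red tag. Origin: centre of the plate's underside; x along the plate from tag end to housing end, y across; pad axis at x = +35 mm, tag hinge line at x = -14 mm, 9.5 mm up
- pad_c_top (a point): centre of the flat top of mount_c's round black rubber pad, 55 mm in diameter, 60 mm above the underside of the plate when up; moves with the pad
- pad_c (a joint): how far mount_c's pad is pressed in, m: 0 up, 0.014 at its stop; springs back when let go. The force grows evenly with depth from nothing to somewhere between 4 and 19 N at the stop. The three stiffnesses differ, each about twice the next; which is softest can only be felt
- tag_c_face (a point): point on the upper face (towards the pad) of mount_c's red tag, mid-width, 44 mm from its hinge line. The tag is a plate 44 mm wide, 56 mm long from the hinge, 3 mm thick, with a white card; it leans away from the pad, over the plate's -x end. Moves with the tag
- tag_c (a joint): angle of mount_c's tag, rad: 0 standing (50 degrees above level, free edge 53 mm above the plate's underside), 0.873 pushed flat (top face 11 mm above the underside). Stiff hinge, 1 to 2 N on the tag, stays where it is left; pressing straight down on its upper half folds it down
- hex_bolt: steel hex bolt standing on its head on the mat between two mounts, head 24 mm across, 55 mm tall; origin at the centre of its underside; leave alone
- hex_nut: brass hex nut lying flat on the mat between two mounts, 26 mm across flats, 13 mm high; origin at the centre of its underside; leave alone
- grease_tin: round red tin with lid, diameter 76 mm, 85 mm tall, behind the mat; origin at the centre of its underside; leave alone
- reducer: galvanised pipe reducer, stepped round steel piece, diameter 80 mm, 72 mm tall, behind the mat; origin at the centre of its underside; leave alone
- filter: clear filter cartridge with blue rings, diameter 57 mm, 89 mm tall, behind the mat; origin at the centre of its underside; leave alone
- brush: wooden hand brush lying bristles down, 140 x 50 x 40 mm, on the robot's right; origin at the centre of its underside; leave alone
- wrench: open-ended steel wrench lying flat, 190 mm long, on the robot's left; origin at the centre of its underside; leave alone
- carton: small cardboard carton with a green band, 85 x 60 x 50 mm, behind the mat; origin at the centre of its underside; leave alone
Mind the look-alikes: they are no part of the job. What is shaped like the mount_c but purple is not meant.

How it is judged:
On the way, in this order (a step that is already met when the one before it is completed fails the run):
1. first try: a pad is pressed in by 2 mm or more (value of joint any of pad_a, pad_b, pad_c above 0.002 m), for 0.1 s.
2. the pad is let up again (value of joint each of pad_a, pad_b, pad_c below 0.001 m), for 0.1 s.
3. second try: a pad is pressed in by 2 mm or more (value of joint any of pad_a, pad_b, pad_c above 0.002 m), for 0.1 s.
4. the pad is let up again (all of step 2), for 0.1 s.
5. third try: a pad is pressed in by 2 mm or more (value of joint any of pad_a, pad_b, pad_c above 0.002 m), for 0.1 s.
6. a tag is pushed down flat, with all pads up (all of step 4 and value of joint any of tag_a, tag_b, tag_c above 0.79 rad), for 0.2 s.
At the end, for the whole second after the job is handed in: Tag of the softest mount flat (0.79 rad or more), other two standing (under 0.25), all pads up (within 1 mm), mounts level, still and within 30 mm, other things within 20 mm of their places. The judge tells the softest by its pad resting 0.006 mm lower, far too little to see or read (all of step 4 and ((value of joint tag_a above 0.79 rad and value of joint pad_a above 3e-06 m and value of joint each of tag_b, tag_c below 0.25 rad) or (value of joint tag_b above 0.79 rad and value of joint pad_b above 3e-06 m and value of joint each of tag_a, tag_c below 0.25 rad) or (value of joint tag_c above 0.79 rad and value of joint pad_c above 3e-06 m and value of joint each of tag_a, tag_b below 0.25 rad)) and distance of each of mount_a, mount_b, mount_c from where it was at the start of the episode below 0.03 m and angle between each of mount_a, mount_b, mount_c's own z axis and vertical below 0.05 rad and linear speed of each of mount_a, mount_b, mount_c below 0.01 m/s and distance of each of hex_bolt, hex_nut, grease_tin, reducer, filter, brush, wrench, carton from where it was at the start of the episode below 0.02 m); the robot touches nothing.
It fails at once if more than one tag is pushed down (value of joint each of tag_a, tag_b above 0.35 rad or value of joint each of tag_b, tag_c above 0.35 rad or value of joint each of tag_a, tag_c above 0.35 rad).
It fails at once if a mount is lifted, tipped or shoved more than 30 mm (height (world z) of any of mount_a, mount_b, mount_c above 0.012 m or angle between any of mount_a, mount_b, mount_c's own z axis and vertical above 0.15 rad or distance of any of mount_a, mount_b, mount_c from where it was at the start of the episode above 0.03 m).
It fails at once if another thing on the counter is lifted, knocked over or moved more than 20 mm (distance of any of hex_bolt, hex_nut, grease_tin, reducer, filter, brush, wrench, carton from where it was at the start of the episode above 0.02 m).
It also fails if it takes over 53 s, if anything falls off the work surface, if the arm or the gripper's body presses on something with over 40 N, if the wrist force passes 120 N, or if a joint passes its speed limit or range.

## Working session

There is one attempt and no reset: what is moved stays moved. The work goes in short steps, Python scripts to look and compute and a shell command to move; the robot and the scene stay as the last step left them, time stands still between calls to the robot, and variables do not carry over. Pictures are saved under pics/ and viewed, about 8 in all and at most 12, crops included, and the job is handed in when it is done.

```bash
ls; mkdir -p pics
python3 - <<'E'
from plant import r
import cv2
s=r.get_state()
print({k:(v if k!='x' else 0) for k,v in s.items()})
for n in ("top","side"):
    p=r.snapshot(n); cv2.imwrite(f"pics/{n}0.png",p["image"][:,:,::-1]); print(n,p["mtx"],p["R"],p["t"])
E
```

```text
pics
{'clock': 0.0, 'q': array([-1.1191886 ,  0.68996604, -0.19449232,  1.5663589 ,  0.15732814,
        0.90248302, -0.2151208 ]), 'qd': array([-2.22705349e-04, -3.77314568e-04, -2.74867780e-04,  7.23556346e-04,
        7.94584312e-05,  4.90823567e-04,  4.15506256e-04]), 'joint_torque': array([-3.83696188e-04, -5.27547061e+01, -1.26674898e+00, -1.53432924e+01,
       -5.26176521e-02,  6.54520554e-03,  1.73083886e-04]), 'tool_pos': array([0.25340855, 0.57064457, 0.2459167 ]), 'eef_rot': array([ 8.38360331e-01,  5.45115698e-01, -7.14796083e-04,  5.65097838e-04]), 'contact_force': array([ 0.03050305,  0.44112362, -0.221715  ]), 'moment': array([-0.00446416,  0.02076393,  0.04068749]), 'opening': 1.0000999412277907}
top [[369.30638351   0.         257.47028403]
 [  0.         369.30638351 195.46589997]
 [  0.           0.           1.        ]] [[ 0.02033764 -0.99933493  0.03026673]
 [-0.994713   -0.02327293 -0.10002212]
 [ 0.10065999 -0.0280725  -0.99452476]] [-0.02820402  0.53582903  1.12279203]
side [[385.95145881   0.         255.68601024]
 [  0.         385.95145881 192.09926895]
 [  0.           0.           1.        ]] [[ 0.99617455 -0.08705684  0.00757407]
 [-0.0460228  -0.59635316 -0.80140178]
 [ 0.07428432  0.79798748 -0.59807844]] [-0.55888694  0.07410371  1.16475388]
```

View pics/top0.png

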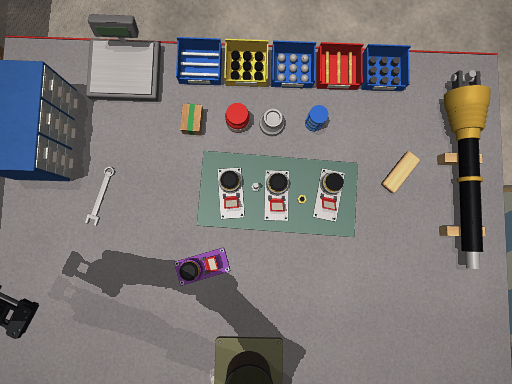

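View pics/side0.png

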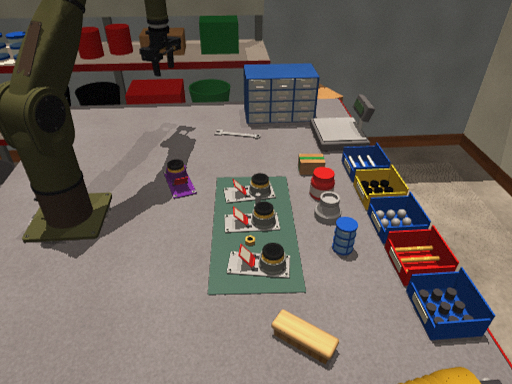

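Top view: the three pads sit at about (230,181), (278,182) and (333,182), with tags below them at row 205. The purple decoy is at (200,266), and the bolt (256,187) and nut (302,199) lie between the mounts.

```bash
cat > h.py <<'E'
import numpy as np, cv2
from scipy.spatial.transform import Rotation as Ro
from plant import r
def ray(p,uv,z):
    K,R,t=p["mtx"],p["R"],p["t"]
    C=-R.T@t; d=R.T@np.linalg.solve(K,[uv[0],uv[1],1]); return C+d*(z-C[2])/d[2]
def snap(n):
    s=r.get_state(); p=r.snapshot(n)
    if n=="wrist":
        T=np.eye(4); T[:3,:3]=Ro.from_quat(s["eef_rot"]).as_matrix(); T[:3,3]=s["tool_pos"]
        M=np.linalg.inv(T@p["T_tool_cam"]); p["R"],p["t"]=M[:3,:3],M[:3,3]
    return p
def blobs(mask,amin):
    n,l,st,c=cv2.connectedComponentsWithStats(mask.astype(np.uint8)); return [(c[i],st[i]) for i in range(1,n) if st[i,4]>=amin]
def delta(target,yaw_x):  # target TCP pos; world angle of tool x, tool down
    s=r.get_state(); R0=Ro.from_quat(s["eef_rot"]).as_matrix()
    x=np.array([np.cos(yaw_x),np.sin(yaw_x),0]); z=np.array([0,0,-1.]); R1=np.c_[x,np.cross(z,x),z]
    print("turn",Ro.from_matrix(R0.T@R1).as_rotvec().round(3),"shift",(R0.T@(np.array(target)-s["tool_pos"])).round(4))
E
python3 - <<'E'
from h import *
p=snap("top"); im=p["image"].astype(int); R,G,B=im[...,0],im[...,1],im[...,2]
w=np.zeros(R.shape,bool); w[150:240,200:357]=1
for nm,m,z,a in(("dark",(im.max(2)<60)&w,.064,60),("red",(R>130)&(G<90)&w,.035,15),("white",(im.min(2)>165)&w,.010,60)):
    for c,st in blobs(m,a): print(nm,c.round(1),st,ray(p,c,z).round(4))
x=ray(p,(230,150),0.09)
delta([0.55,0.0,0.30],np.pi/2)
E
```

```text
dark [229.2 179.3] [220 171  19  18 254] [0.5796 0.071  0.064 ]
dark [277.9 181.8] [269 173  18  18 249] [ 0.5757 -0.0767  0.064 ]
dark [334.2 181.5] [326 173  18  18 245] [ 0.5807 -0.2483  0.064 ]
red [230.6 201.1] [224 196  15  13  83] [0.5162 0.0662 0.035 ]
red [327.9 202.3] [322 197  14  14  78] [ 0.5195 -0.2354  0.035 ]
red [276.2 203.6] [270 199  15  12  87] [ 0.5116 -0.0747  0.035 ]
white [227.5 170.9] [218 168  23  13  84] [0.6143 0.0799 0.01  ]
white [329.8 172.5] [320 169  25  10  66] [ 0.6173 -0.2469  0.01  ]
white [275. 201.] [264 170  25  51 460] [ 0.5218 -0.0728  0.01  ]
white [325.1 206.6] [313 182  28  39 404] [ 0.5078 -0.2321  0.01  ]
white [230.7 205.3] [219 185  25  34 395] [0.5051 0.0667 0.01  ]
turn [-0.     0.001 -0.418] shift [-0.4015  0.5027 -0.0533]
```

```bash
python3 -c "
from h import *
delta([0.578,0.071,0.15],np.pi/2+.05)"
```

```text
turn [-0.     0.001 -0.468] shift [-0.325   0.4994  0.0966]
```

```bash
python3 -m pendant '[[[0,0,-0.12],[-0.03,0.04,0],0],[[0,0,-0.24],[-0.055,0.08,0],0],[[0,0,-0.36],[-0.08,0.12,0],0],[[0,0,-0.47],[-0.105,0.16,0],0],[[0,0,-0.47],[-0.13,0.2,0],0],[[0,0,-0.47],[-0.155,0.24,0],0],[[0,0,-0.47],[-0.18,0.28,0],0],[[0,0,-0.47],[-0.21,0.32,0.01],0],[[0,0,-0.47],[-0.235,0.36,0.02],0],[[0,0,-0.47],[-0.26,0.4,0.03],0]]' 20; python3 -c "
from h import *
delta([0.578,0.071,0.15],np.pi/2+.05)"
```

```text
clock: 1.15
tool_pos: [0.5145, 0.1693, 0.2164]
eef_rot: [0.688, 0.725, -0.0, 0.0]
contact_force: [0.3, 0.6, -0.5]
opening: 0.117
turn [0.    0.    0.002] shift [-0.1015  0.0583  0.0664]
```

```bash
python3 -m pendant '[[[0,0,0],[-0.025,0.015,0.01],0],[[0,0,0],[-0.05,0.03,0.02],0],[[0,0,0],[-0.075,0.045,0.03],0],[[0,0,0],[-0.1,0.058,0.04],0],[[0,0,0],[-0.1,0.058,0.05],0],[[0,0,0],[-0.1,0.058,0.05],0],[[0,0,0],[-0.1,0.058,0.05],0]]'; python3 -c "
from h import *
p=snap('wrist'); cv2.imwrite('pics/w1.png',p['image'][:,:,::-1])
s=r.get_state(); print(s['tool_pos'],s['contact_force'],s['opening']); 
delta([0.578,0.071,0.08],np.pi/2+.05)
P=p['R']@np.array([.5796,.071,.064])+p['t'];u=p['mtx']@P;print('pad predicted',u[:2]/u[2]); print(p['T_tool_cam'].round(3))
P=p['R']@np.array([.578,.071,.064])+p['t'];u=p['mtx']@(p['R']@(s['tool_pos']+[0,0,-.008])+p['t']);print('tip',u[:2]/u[2])"
```

```text
clock: 1.85
tool_pos: [0.5761, 0.0761, 0.1667]
eef_rot: [0.688, 0.726, 0.0, -0.001]
contact_force: [-0.2, 0.7, -0.3]
opening: 0.006
[0.5763122  0.07637897 0.16708597] [0.4338774  0.93215595 0.13865775] 0.0013965403523577655
turn [-0.    -0.001  0.005] shift [-0.0056  0.0014  0.0871]
pad predicted [252.45656146 197.93957175]
[[ 1.     0.    -0.    -0.   ]
 [-0.     0.954  0.3   -0.077]
 [ 0.    -0.3    0.954 -0.137]
 [ 0.     0.     0.     1.   ]]
tip [259.05810737 246.40176203]
```

View pics/w1.png

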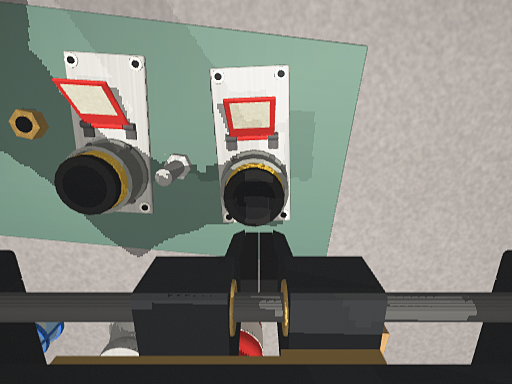

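The wrist view shows the left mount's pad at (253,195) against a predicted (252,198), so the positions hold. The bolt is at (172,168), and the closed fingers are right behind the pad.

```bash
python3 -m pendant '[[[0,0,0],[-0.005,0.001,0.03],0],[[0,0,0],[-0.005,0.001,0.06],0],[[0,0,0],[-0.005,0.001,0.085],0],[[0,0,0],[-0.005,0.001,0.085],0],[[0,0,0],[-0.005,0.001,0.085],0]]'; for i in 1 2 3; do python3 -m pendant '[[[0,0,0],[0,0,0.002],0],[[0,0,0],[0,0,0.004],0],[[0,0,0],[0,0,0.004],0],[[0,0,0],[0,0,0.004],0],[[0,0,0],[0,0,0.004],0]]'; python3 -c "
from h import *
s=r.get_state();print(s['tool_pos'].round(5),s['contact_force'].round(2))"; done
```

```text
clock: 2.4
tool_pos: [0.5781, 0.0709, 0.0825]
eef_rot: [0.688, 0.726, 0.0, -0.0]
contact_force: [0.7, -0.4, 0.3]
opening: 0.005
clock: 2.9
tool_pos: [0.5782, 0.0695, 0.078]
eef_rot: [0.688, 0.725, 0.0, 0.0]
contact_force: [-0.2, 0.2, 0.3]
opening: 0.005
[0.57824 0.06953 0.07801] [-0.16  0.18  0.27]
clock: 3.4
tool_pos: [0.5781, 0.0696, 0.0737]
eef_rot: [0.688, 0.725, 0.0, -0.0]
contact_force: [0.7, -0.4, -0.9]
opening: 0.006
[0.5781  0.0696  0.07369] [ 0.69 -0.44 -0.89]
clock: 3.9
tool_pos: [0.5783, 0.0696, 0.0699]
eef_rot: [0.688, 0.725, 0.0, 0.0]
contact_force: [-0.1, 0.3, 3.3]
opening: 0.007
[0.57834 0.06964 0.06995] [-0.1   0.3   3.34]
```

```bash
for i in 1 2; do python3 -m pendant '[[[0,0,0],[0,0,0.002],0],[[0,0,0],[0,0,0.004],0],[[0,0,0],[0,0,0.004],0],[[0,0,0],[0,0,0.004],0],[[0,0,0],[0,0,0.004],0]]'|grep -E 'pos|force';  done; python3 -c "
from h import *
delta([0.575,-.077,0.0828],np.pi/2-.03)"
```

```text
tool_pos: [0.5783, 0.0696, 0.0662]
contact_force: [-0.9, -0.9, 8.3]
tool_pos: [0.5784, 0.0696, 0.0628]
contact_force: [-1.4, -0.4, 12.0]
turn [0.001 0.    0.082] shift [-0.1463 -0.011  -0.02  ]
```

```bash
python3 -m pendant '[[[0,0,0],[0,0,-0.02],0],[[0,0,0],[0,0,-0.045],0],[[0,0,0.08],[-0.04,-0.003,-0.045],0],[[0,0,0.08],[-0.08,-0.006,-0.045],0],[[0,0,0.08],[-0.12,-0.009,-0.045],0],[[0,0,0.08],[-0.146,-0.011,-0.045],0],[[0,0,0.08],[-0.146,-0.011,-0.045],0],[[0,0,0.08],[-0.146,-0.011,-0.02],0],[[0,0,0.08],[-0.146,-0.011,-0.016],0],[[0,0,0.08],[-0.146,-0.011,-0.016],0]]'; for i in 1 2 3 4; do python3 -m pendant '[[[0,0,0],[0,0,0.002],0],[[0,0,0],[0,0,0.004],0],[[0,0,0],[0,0,0.004],0],[[0,0,0],[0,0,0.004],0],[[0,0,0],[0,0,0.004],0]]'|grep -E 'pos|force';  done; python3 -c "
from h import *
delta([0.579,-.247,0.0788],np.pi/2-.2)"
```

```text
clock: 5.9
tool_pos: [0.5739, -0.0755, 0.0768]
eef_rot: [0.716, 0.698, -0.001, -0.001]
contact_force: [0.2, -0.5, 0.5]
opening: 0.005
tool_pos: [0.5749, -0.0768, 0.074]
contact_force: [-0.3, 1.2, -0.6]
tool_pos: [0.5749, -0.0768, 0.0698]
contact_force: [1.0, -0.3, 0.9]
tool_pos: [0.5749, -0.0768, 0.0658]
contact_force: [1.2, -0.7, 2.7]
tool_pos: [0.5749, -0.0768, 0.0618]
contact_force: [0.7, -1.2, 3.4]
turn [ 0.    -0.     0.172] shift [-0.17    0.0088 -0.017 ]
```

```bash
python3 -m pendant '[[[0,0,0],[0,0,-0.02],0],[[0,0,0],[0,0,-0.045],0],[[0,0,0.08],[-0.043,0.002,-0.045],0],[[0,0,0.17],[-0.086,0.004,-0.045],0],[[0,0,0.17],[-0.13,0.007,-0.045],0],[[0,0,0.17],[-0.17,0.009,-0.045],0],[[0,0,0.17],[-0.17,0.009,-0.045],0],[[0,0,0.17],[-0.17,0.009,-0.02],0],[[0,0,0.17],[-0.17,0.009,-0.015],0],[[0,0,0.17],[-0.17,0.009,-0.015],0]]'; for i in 1 2 3 4; do python3 -m pendant '[[[0,0,0],[0,0,0.002],0],[[0,0,0],[0,0,0.004],0],[[0,0,0],[0,0,0.004],0],[[0,0,0],[0,0,0.004],0],[[0,0,0],[0,0,0.004],0]]'|grep -E 'pos|force';  done; python3 -c "
from h import *
delta([0.575,-.0755,0.11],np.pi/2-.03)"
```

```text
clock: 8.9
tool_pos: [0.5777, -0.2455, 0.0755]
eef_rot: [0.773, 0.634, -0.001, -0.002]
contact_force: [-0.8, -1.1, 0.1]
opening: 0.0
tool_pos: [0.5792, -0.2471, 0.073]
contact_force: [0.1, -1.2, 1.1]
tool_pos: [0.5793, -0.2471, 0.0689]
contact_force: [0.1, -0.8, 2.9]
tool_pos: [0.5793, -0.2471, 0.0649]
contact_force: [0.4, -1.2, 6.2]
tool_pos: [0.5793, -0.2471, 0.0612]
contact_force: [0.6, -0.0, 7.3]
turn [ 0.001  0.    -0.168] shift [ 0.1674 -0.0379 -0.0488]
```

Force at about 10 mm depth is roughly 12 N left, 3.4 N middle and 7.3 N right, so the middle mount is softest. I'll lift and move above its tag.

```bash
python3 -c "
from h import *
delta([0.4935,-.0742,0.12],np.pi/2-.03)"; python3 -m pendant '[[[0,0,0],[0,0,-0.03],0],[[0,0,0],[0,0,-0.06],0],[[0,0,0],[0,0,-0.06],0],[[0,0,0],[0,0,-0.06],0]]';  python3 -c "
from h import *
delta([0.4935,-.0742,0.12],np.pi/2-.03)"
```

```text
turn [ 0.001  0.    -0.168] shift [ 0.1526 -0.1181 -0.0589]
clock: 11.3
tool_pos: [0.5784, -0.2469, 0.1204]
eef_rot: [0.773, 0.634, -0.0, -0.0]
contact_force: [0.1, 0.4, -0.9]
opening: 0.009
turn [-0.001 -0.    -0.168] shift [ 0.1527 -0.1172  0.0005]
```

```bash
python3 -m pendant '[[[0,0,-0.08],[0.03,-0.025,0],0],[[0,0,-0.168],[0.06,-0.05,0],0],[[0,0,-0.168],[0.09,-0.075,0],0],[[0,0,-0.168],[0.12,-0.095,0],0],[[0,0,-0.168],[0.153,-0.117,0],0],[[0,0,-0.168],[0.153,-0.117,0],0],[[0,0,-0.168],[0.153,-0.117,0],0]]';  python3 -c "
from h import *
p=snap('wrist'); im=p['image'].copy()
for k in [(.5757,-.0767,.064),(.4935-.0007,-.0742,.056)]:
    u=p['mtx']@(p['R']@np.array(k)+p['t']);u=u[:2]/u[2];print(u);cv2.circle(im,(int(u[0]),int(u[1])),3,(0,255,0),-1)
cv2.imwrite('pics/w2.png',im[:,:,::-1])
delta([0.4935,-.0742,0.07],np.pi/2-.03)"
```

```text
clock: 12.0
tool_pos: [0.4932, -0.0733, 0.1196]
eef_rot: [0.717, 0.697, -0.001, -0.001]
contact_force: [0.0, -0.1, -0.1]
opening: 0.004
[257.07024126 309.7997371 ]
[257.28401925 210.03808038]
turn [-0.002  0.001 -0.   ] shift [ 0.0005 -0.0002  0.0498]
```

View pics/w2.png

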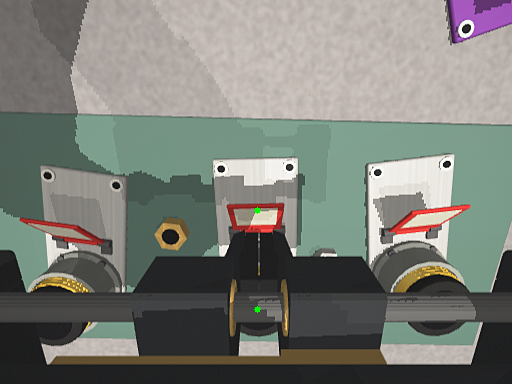

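The wrist view shows the middle tag's free edge at (256,206). My press point projects to (257,210), centred just inside that edge, and the neighbouring tags are clear.

```bash
python3 -m pendant '[[[0,0,0],[0,0,0.025],0],[[0,0,0],[0,0,0.045],0],[[0,0,0],[0,0,0.054],0],[[0,0,0],[0,0,0.061],0],[[0,0,0],[0,0,0.068],0],[[0,0,0],[0,0,0.075],0],[[0,0,0],[0,0,0.08],0],[[0,0,0],[0,0,0.085],0],[[0,0,0],[0,0,0.09],0],[[0,0,0],[0,0,0.09],0]]'; for i in 1 2; do python3 -m pendant '[[[0,0,0],[0,0,0.002],0],[[0,0,0],[0,0,0.004],0],[[0,0,0],[0,0,0.004],0],[[0,0,0],[0,0,0.004],0]]'|grep -E 'pos|force';done
```

```text
clock: 13.05
tool_pos: [0.4943, -0.0739, 0.0302]
eef_rot: [0.717, 0.697, -0.0, -0.0]
contact_force: [-0.2, -0.2, -0.1]
opening: 0.003
tool_pos: [0.4945, -0.0739, 0.0267]
contact_force: [0.1, -0.0, -0.3]
tool_pos: [0.4944, -0.074, 0.0233]
contact_force: [-0.2, 0.4, 8.3]
```

```bash
python3 -m pendant '[[[0,0,0],[0,0,0.001],0],[[0,0,0],[0,0,0.001],0],[[0,0,0],[0,0,0.001],0]]'|grep -E 'pos|force'; python3 -m pendant '[[[0,0,0],[0,0,-0.02],0],[[0,0,0],[0,0,-0.06],0],[[0,0,0],[0,0,-0.1],0],[[0,0,0],[0,0.04,-0.14],0],[[0,0,0],[0,0.07,-0.17],0],[[0,0,0],[0,0.07,-0.17],0],[[0,0,0],[0,0.07,-0.17],0]]'; python3 -c "
from h import *
p=snap('wrist');q=snap('side')
cv2.imwrite('pics/w3.png',np.vstack([p['image'][100:],cv2.resize(q['image'][160:300,190:330],(280,280)).repeat(1,0)[:, :][:280] if 0 else cv2.resize(q['image'][160:300,160:330],(512,422))[:300]])[:,:,::-1])"
```

```text
tool_pos: [0.4944, -0.074, 0.023]
contact_force: [-2.7, 1.2, 17.6]
clock: 14.85
tool_pos: [0.5646, -0.0763, 0.1919]
eef_rot: [0.718, 0.696, 0.0, 0.0]
contact_force: [-0.6, -0.6, -0.4]
opening: 0.004
```

View pics/w3.png

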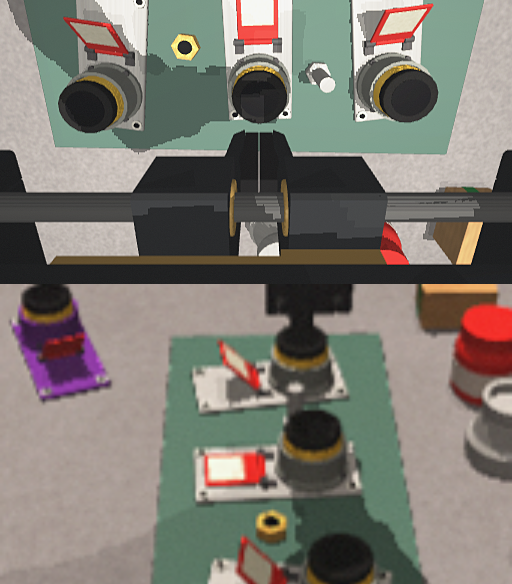

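The middle tag lies flat (lower picture, (232,468)). The other two still stand, and the bolt, nut and mounts are in place with the fingers clear. Handing in.

```bash
python3 -c "
from plant import r
print(r.finish_job())"
```

```text
the job is handed in; nothing more can be done
None
```

I pressed all three pads and pushed down the tag of the middle mount, which has the softest spring. The job was handed in at about 15 s of the 53 s allowed; it reports no verdict.

| Mount (as seen by the robot) | Force at about 10 mm depth | Estimated stiffness |
|---|---|---|
| left | 12 N | about 1200 N/m |
| middle | 3.4 N | about 330 N/m |
| right | 7.3 N | about 650 N/m |

- **Force readings:** they carried about 1 N of noise, but the stiffnesses came out about a factor of two apart, as the task says.
- **Tag:** the fingers met firm resistance at 17.6 N with the tips at 15 mm, the height expected for a flat tag.
- **Final pictures:** the middle tag is flat and the other two are standing. The pads look up, and I saw no shift in the mounts, bolt or nut. The fingers were clear of everything.
- **Not checked:** I judged the final state by eye and did not re-measure positions. The brush and wrench were not in the last pictures, but the arm did not go near them.

No check failed or disagreed.

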